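# Unlock the reed box and put its key away

## Robot

A 6-joint arm with a two-finger parallel gripper is mounted at the origin on the work surface. World frame = base frame: x ahead of the robot, y to its left, z up, the work surface at z = 0. Lengths are in m, angles in rad, forces in N, time in s.
With the tool pointing down it reaches from about 0.35 to 0.775 m from the base axis. Payload 5.5 kg.
Tool frame: the origin (TCP) lies between the finger pads; the fingertips stand 8 mm ahead of it and the grasp point (between the pads) lies 11 mm behind it; z points along the fingers, y is the line along which they close (so a half turn about z gives the same grasp; the last joint's range is limited). The gripper opens to 85 mm and grips with 20 to 120 N. Pads are 22 mm wide; open, the fingers measure 114 mm over their backs; the gripper's body (76 mm by 85 mm) begins 54 mm behind the grasp point. The pads swing forward as they close: fully open they stand 13 mm farther back than shut.
Start: joints at [1.114, 0.313, 0.046, 1.304, 0, 1.431], TCP at [0.179, 0.546, 0.239] pointing down, gripper open.
Joint ranges: [-2.76, 2.76], [-0.86, 1.69], [-1.03, 1.26], [-2.2, 2.34], [-1.47, 1.5], [-3.14, 3.14]. Speed limits (rad/s): [2.57, 2.57, 3.14, 3.14, 3.14, 3.14].

## Interface

Orientations are given as a unit quaternion [w, x, y, z].
In Python, from workcell import status, vision, job gives the robot as it stands. The module is installed in compiled form; this text tells all that it offers.
- The arm moves only by the tool apply_moves, never from a script. Its argument "moves" is one flat list of numbers, 6 for each row, row after row: the shift along the world's x, y, z in units of 25 mm (1.0 is 25 mm), then the turn, a rotation vector about the world's x, y, z in rad. In form: [x, y, z, rx, ry, rz, x, y, z, rx, ry, rz, ...]. A call has 1 to 20 rows; each row is the pose to reach, as a shift and turn from the pose commanded when the call began; what a row does not reach only later rows make up. A row lasts 1/12 s, in which the tool goes at most 41.7 mm and 7.16 degrees, less where a joint would pass 70% of its speed; a pose out of reach is approached as far as the arm can. A call with a gripper value outside its range is refused whole. "claw" is the opening in per cent of the stroke, from 0 (shut) to 100 (fully open), set as the call begins (left out, the last holds). The fingers move at their own pace and stop on an object; "newtons" is the grip in N (left out, the last holds). Time passes only in rows, so rows that repeat a pose let the fingers close. It gives the time, the measured TCP pose, the force, the opening and the grip force at its end, in the units of the state.
- status.get_state(): the state, without advancing time (a new reading comes with each control period).
- vision.read_camera(name): name is "scene" or "top"; returns a dict with "image" (384x512x3 uint8, blue, green, red), "camera_matrix" (3x3 intrinsics, pixels), "camera_from_world" (4x4, takes a point from world to camera coordinates). Camera axes: x right, y down, z forward; pixel columns grow to the right and rows downward; lengths in m; the calibration is good to about 2 mm. A picture is of the moment at which its call begins. There is no depth.
- job.hand_in(): hands the job in; it is judged then, once.
The state is a dict: "clock": time; "joint_pos": joint angles; "qvel": joint speeds; "tau": joint torques, N m; "tcp_pos": TCP position; "orientation": TCP orientation; "wrist_force": force on the tool from outside, world axes, zero at the start; "ft_torque": the same for the moment, N m; "finger_gap": finger opening in m; "grip_force": force on a finger pad.
Only numpy, scipy, OpenCV 4.12 (cv2) and the standard library are available. Lean on these libraries where they do the work, as an engineer would, in place of code of your own. Each camera call takes 0.05 s, during which the arm holds its last target. There are 200 camera calls.

## Task

The key has been left in the locked reed box on the bench. Unlock the box: turn the key clockwise until the lid springs ajar, then turn it fully back to where it started, the only position where it comes out, draw it straight up out of the lock and put it in the pewter cup. Leave the lid ajar and the cup standing, and do not disturb the mallet or the red bellows corner.

Things in the scene. Friction and masses are not known exactly. Their poses are not given: they have to be found in the camera images.
- reed_box: Green steel flip-top box with a pale grey-green lid for reeds, 250 mm (its x) by 200 mm (its y) by 85 mm high, screwed to the bench (cannot move). Origin: centre of its underside; x points from its front (robot's side) to its back, z up. The front 90 mm of the top is a fixed deck, 85 mm up, which carries the lock; the 160 mm behind it is the lid.
- lock_face (a point): Centre of the nickel lock face, a 33 mm disc standing 4 mm above the deck (89 mm above the bench), on the lock's vertical axis, 83 mm in front of the box's origin (box x = -83 mm). Axes as the box. The face has a round keyway with two opposite notches, one to the front and one to the lid. The lid's front edge is 48 mm behind this point.
- key: Nickel tubular key with a cream celluloid bow, 40 g, 60 mm long; it starts fully home in the lock, upright. Origin: on its axis at the underside of its 18 mm collar, which rests on the lock face when home; z points up through the bow. Below the origin its 12 mm barrel goes 21.5 mm down into the lock. Two lugs (at the key's +x and -x) are caught under the lock face unless they stand at its notches.
- key_bow (a point): Centre of the key's bow, 23 mm above the key's origin: the place to grip. The bow is a flat upright plate 28 mm along the key's x, 9 mm thick along its y, reaching from 8 to 38 mm above the key's origin; grip it across the 9 mm. Axes as the key.
- key_mid (a point): Middle of the key's 60 mm length, on its axis, 8 mm above its origin.
- plug (a joint): Turn of the lock's plug, rad: 0 at the start (key's x along the box's x, at a stop), growing clockwise seen from above to a stop at 1.57; the key drives it with about 0.1 of play. The lid is let go at about 0.9 to 1.0; 1.2 is plenty. Turns at about 0.05 N m, no spring. The key comes out, straight up, only within about 0.15 of 0; elsewhere it catches after 2.5 mm.
- lid (a joint): Angle of the lid about its hinge at the back of the box, rad: 0 shut. Once the lock lets go, a spring lifts it by itself to about 0.29 (its front edge about 45 mm up) and holds it there; turning the key back does not shut it.
- lid_edge (a point): Middle of the lid's front (free) edge, level with the deck when shut.
- cup: Small pewter cup, loose, 250 g, 90 mm across the rim, tapering to 72 mm at the foot, 50 mm high, wall 4 mm, inner floor 5 mm above the bench. Origin: centre of its underside. It stands to the left or to the right of the box.
- corner: Red bellows corner, loose, 45 by 45 mm, 22 mm high, on the other side of the box from the cup. Origin: centre of its underside.
- mallet: Bronze-headed mallet lying on the bench, loose, 200 mm long along its x with the head (60 mm wide, 32 mm across) at +x. Origin: middle of its length, on the bench.
- rack: Wooden rack fixed to the bench, 50 mm by 240 mm (its y) by 40 mm, ten holes with upright nickel button rods to 96 mm high. Origin: centre of its underside.
There are look-alikes about, which are no part of the job. What is shaped like the cup but green is not meant.

How it is judged:
On the way, in this order (a step that is already met when the one before it is completed fails the run):
1. the key, home in the lock, has been turned and the lid has sprung ajar (value of joint lid above 0.12 rad and value of joint plug above 0.6 rad and z of key in the frame of lock_face below 0.005 m and horizontal distance between key and lock_face below 0.006 m), for 0.1 s.
2. the key, still in the lock, has been turned back to the position where it comes out (plug within 0.3 rad of its start), the lid ajar (value of joint lid above 0.12 rad and value of joint plug below 0.3 rad and z of key in the frame of lock_face below 0.005 m and horizontal distance between key and lock_face below 0.006 m), for 0.05 s.
At the end, for the whole second after the job is handed in: The key rests in the pewter cup (its middle within 41 mm of the cup's axis and less than 48 mm above the cup's underside), the cup stands upright within 0.15 rad, both at rest; the lid is ajar by more than 0.12 rad and the plug is within 0.3 rad of its start (horizontal distance between key_mid and cup below 0.041 m and z of key_mid in the frame of cup below 0.048 m and linear speed of each of key, cup below 0.02 m/s and angle between cup's own z axis and vertical below 0.15 rad and value of joint lid above 0.12 rad and value of joint plug below 0.3 rad); the robot touches nothing.
It fails at once if the mallet is moved by more than 30 mm (distance of mallet from where it was at the start of the episode above 0.03 m).
It fails at once if the red bellows corner is moved by more than 30 mm (distance of corner from where it was at the start of the episode above 0.03 m).
It also fails if it takes over 58 s, if anything falls off the work surface, if the arm or the gripper's body presses on something with over 40 N, if the wrist force passes 120 N, or if a joint passes its speed limit or range.

## Working session

There is one attempt and no reset: what is moved stays moved. The work goes in short steps, Python scripts to look and compute and a tool call to move; the robot and the scene stay as the last step left them, time stands still between calls to the robot, and variables do not carry over. Pictures are saved under pics/ and viewed, at most 10 in all, crops included, and the job is handed in when it is done.

Besides the shell and the picture viewer there is one more tool, called after ">>>" as name(argument=value, ...), one argument or row to a line, values as JSON. apply_moves: Moves the arm, as the interface text tells. Its arguments: {"type":"object","properties":{"moves":{"type":"array","items":{"type":"number"}},"claw":{"type":"number"},"newtons":{"type":"number"}},"required":["moves"]}

```bash
mkdir -p pics; cat > h.py <<'E'
import numpy as np, cv2
from workcell import status, vision, job
def cam(n):
    c=vision.read_camera(n); return c["image"],np.array(c["camera_matrix"]),np.array(c["camera_from_world"])
def ray(px,K,T,z):
    d=T[:3,:3].T@np.linalg.inv(K)@np.array([px[0],px[1],1.]); o=-T[:3,:3].T@T[:3,3]
    return o+d*(z-o[2])/d[2]
def proj(p,K,T):
    q=K@(T[:3,:3]@np.array(p)+T[:3,3]); return q[:2]/q[2]
E
python3 - <<'E'
from h import *
for n in("top","scene"):
    im,K,T=cam(n); cv2.imwrite(f"pics/{n}0.png",im); np.savez(f"{n}0.npz",im=im,K=K,T=T)
    print(n,K.round(1).tolist(),(-T[:3,:3].T@T[:3,3]).round(3))
print(status.get_state())
E
```

```text
top [[432.7, 0.0, 259.6], [0.0, 432.7, 186.0], [0.0, 0.0, 1.0]] [0.427 0.008 1.503]
scene [[399.5, 0.0, 253.5], [0.0, 399.5, 194.5], [0.0, 0.0, 1.0]] [ 1.296 -0.206  0.848]
{'clock': 0.1, 'joint_pos': array([ 1.11439174e+00,  3.13930927e-01,  4.51116583e-02,  1.30359747e+00,
       -3.21875898e-05,  1.43121778e+00]), 'qvel': array([-9.15708061e-04, -2.35497743e-03,  4.58565661e-03,  1.45400824e-05,
       -9.46265385e-04,  1.52324252e-04]), 'tau': array([ 2.45241106e-03, -4.81725061e+01,  2.99244833e+01,  1.26600396e-02,
       -1.21129347e-04, -8.51278600e-06]), 'tcp_pos': array([0.1789562 , 0.54598703, 0.23850262]), 'orientation': array([-2.22492484e-04,  1.57751233e-01,  9.87478552e-01, -7.79223160e-04]), 'wrist_force': array([ 0.86717441,  0.13440732, -0.16409608]), 'ft_torque': array([ 0.01215235,  0.07241305, -0.01685937]), 'grip_force': 0.0, 'finger_gap': 0.08521879509054076}
```

View pics/top0.png

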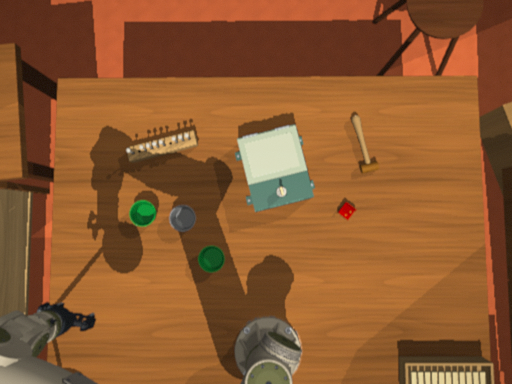

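View pics/scene0.png

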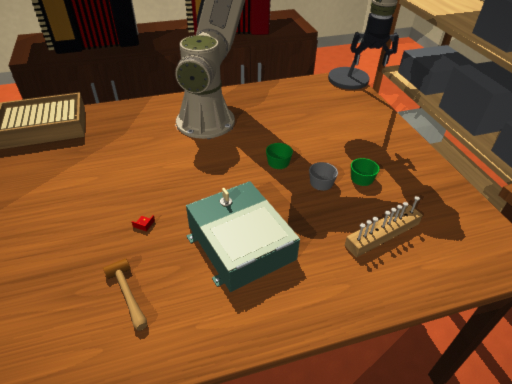

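The top view shows three cups: bright green (143,212), grey (182,218) and dark green (211,259). The pewter cup is the grey one, since the others are green. The box with its key is at (280,190), the red corner at (346,210) and the mallet at (362,145). I'll confirm with one enlarged crop.

```bash
python3 - <<'E'
from h import *
t=np.load("top0.npz"); s=np.load("scene0.npz")
a=cv2.resize(t["im"][110:250,120:320],None,fx=4,fy=4,interpolation=cv2.INTER_CUBIC)
cv2.imwrite("pics/tc.png",a)
b=cv2.resize(s["im"][140:290,180:380],None,fx=4,fy=4,interpolation=cv2.INTER_CUBIC)
cv2.imwrite("pics/sc.png",b)
for n,p in(("g",(182,218)),):
    print(ray(p,t["K"],t["T"],.05))
print(ray((322,168),s["K"],s["T"],.05))
print(proj([.179,.546,.24],t["K"],t["T"]),proj([.179,.546,.24],s["K"],s["T"]))
E
```

```text
[0.44408187 0.28315799 0.05      ]
[0.43913693 0.28497805 0.05      ]
[ 77.19808632 310.2150646 ] [369.11694627  63.96676531]
```

View pics/tc.png

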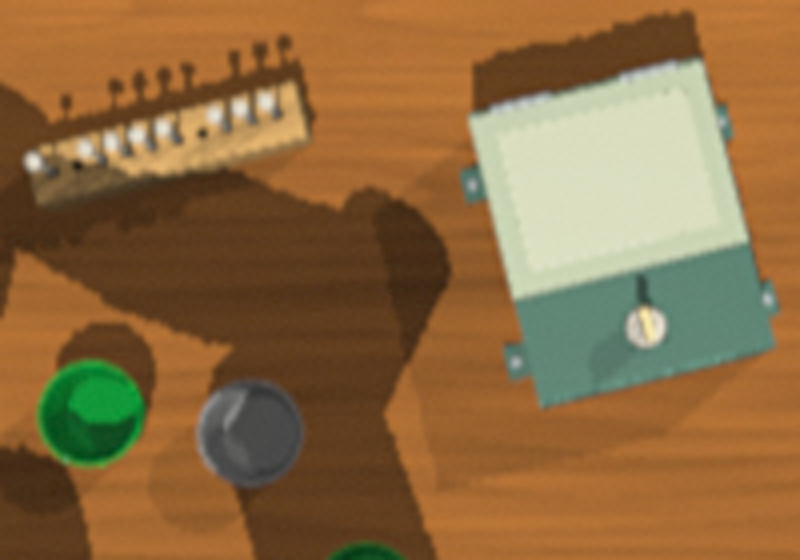

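View pics/sc.png

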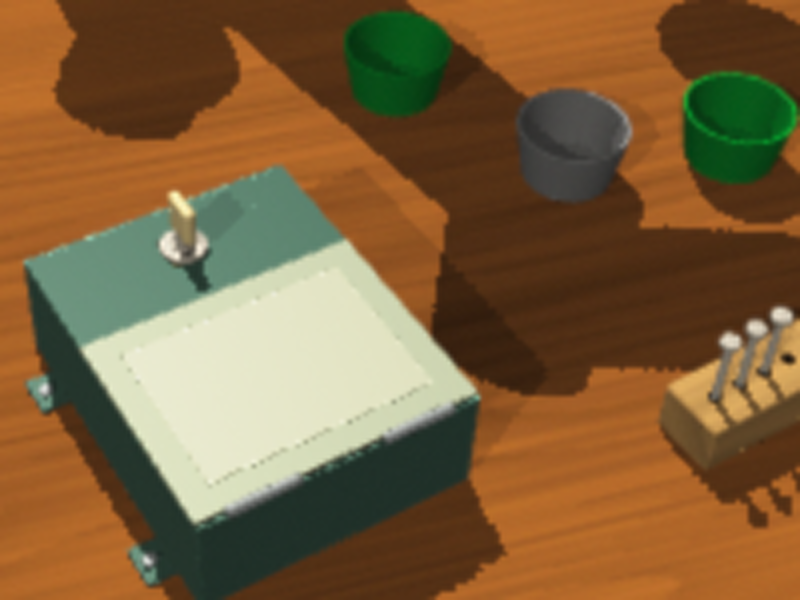

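The crops confirm the pewter cup at top-crop (250,432). The key bow is at top-crop (646,325), with its x along the box's x. Next I'll fit the box pose from its top corners.

```bash
python3 - <<'E'
from h import *
from scipy.optimize import least_squares
t=np.load("top0.npz"); s=np.load("scene0.npz")
f=lambda P,o:(np.array(P,float)+.5)/4-.5+o
pt=f([(470,113),(700,60),(774,343),(543,403)],(120,110)); ps=f([(200,522),(25,262),(285,167),(478,398)],(180,140))
L=np.array([(.125,.1),(.125,-.1),(-.125,-.1),(-.125,.1)])
def corners(v,L=L,z=.085):
    c,s_=np.cos(v[2]),np.sin(v[2]); return [[v[0]+c*a-s_*b,v[1]+s_*a+c*b,z] for a,b in L]
# match scene order: (200,522)=back-right,(25,262)=front-right,(285,167)=front-left,(478,398)=back-left
so=[1,2,3,0]
def res(v,w=(1,1)):
    C=corners(v); r=[w[0]*(proj(C[i],t["K"],t["T"])-pt[i]) for i in range(4)]+[w[1]*(proj(C[so[i]],s["K"],s["T"])-ps[i]) for i in range(4)]
    return np.ravel(r)
for w in((1,1),(1,0),(0,1)):
    r=least_squares(res,[.5,-.05,.2],args=(w,)); print(r.x.round(4),np.abs(r.fun).max().round(2),"lock",np.round(corners(r.x,[(-.083,0)],.089)[0],4))
# key bow top in both
print("bowtop",ray(f((647,325),(120,110)),t["K"],t["T"],.127),ray(f((181,199),(180,140)),s["K"],s["T"],.127))
print("cup",ray(f((250,432),(120,110)),t["K"],t["T"],.05),ray(f((573,123),(180,140)),s["K"],s["T"],.05))
from scipy.spatial.transform import Rotation as R
q=status.get_state()["orientation"]; print(R.from_quat(np.roll(q,-1)).as_matrix().round(3))
E
```

```text
[ 0.6138 -0.0273  0.2361] 2.03 lock [ 0.5331 -0.0467  0.089 ]
[ 0.611  -0.0293  0.2398] 1.26 lock [ 0.5303 -0.049   0.089 ]
[ 0.6164 -0.0263  0.2326] 1.37 lock [ 0.5357 -0.0454  0.089 ]
bowtop [ 0.52798659 -0.04785314  0.127     ] [ 0.53297331 -0.04680715  0.127     ]
cup [0.44533536 0.2827512  0.05      ] [0.45049872 0.28292121 0.05      ]
[[-0.95   0.312 -0.001]
 [ 0.312  0.95  -0.001]
 [ 0.    -0.002 -1.   ]]
```

>>> apply_moves(
  moves=[14.09,-23.72,0,0,0,0.555,14.09,-23.72,0,0,0,0.555,14.09,-23.72,0,0,0,0.555,14.09,-23.72,0,0,0,0.555,14.09,-23.72,0,0,0,0.555,14.09,-23.72,0,0,0,0.555,14.09,-23.72,0,0,0,0.555,14.09,-23.72,0,0,0,0.555,14.09,-23.72,0,0,0,0.555,14.09,-23.72,0,0,0,0.555,14.09,-23.72,0,0,0,0.555,14.09,-23.72,0,0,0,0.555,14.09,-23.72,0,0,0,0.555,14.09,-23.72,0,0,0,0.555,14.09,-23.72,-1,0,0,0.555,14.09,-23.72,-2,0,0,0.555,14.09,-23.72,-3,0,0,0.555,14.09,-23.72,-3,0,0,0.555,14.09,-23.72,-3,0,0,0.555,14.09,-23.72,-3,0,0,0.555],
  claw=45,
  newtons=30,
)

```text
clock: 1.77
tcp_pos: [0.5303, -0.0469, 0.1629]
orientation: [-0.002, -0.118, 0.993, 0.001]
wrist_force: [-0.8, 1.3, 0.6]
finger_gap: 0.0385
grip_force: 0.0
```

>>> apply_moves(
  moves=[0,0,-0.8,0,0,0,0,0,-1.6,0,0,0,0,0,-2.2,0,0,0,0,0,-2.24,0,0,0,0,0,-2.24,0,0,0],
)

```text
clock: 2.18
tcp_pos: [0.5309, -0.0454, 0.109]
orientation: [-0.0, -0.12, 0.993, 0.0]
wrist_force: [0.4, -1.2, 0.9]
finger_gap: 0.0379
grip_force: 0.0
```

```bash
python3 - <<'E'
from h import *
im,K,T=cam("scene")
p=proj([.531,-.047,.11],K,T).astype(int); print(p)
cv2.imwrite("pics/a.png",cv2.resize(im[p[1]-50:p[1]+40,p[0]-60:p[0]+60],None,fx=6,fy=6,interpolation=cv2.INTER_CUBIC))
E
```

```text
[224 193]
```

View pics/a.png

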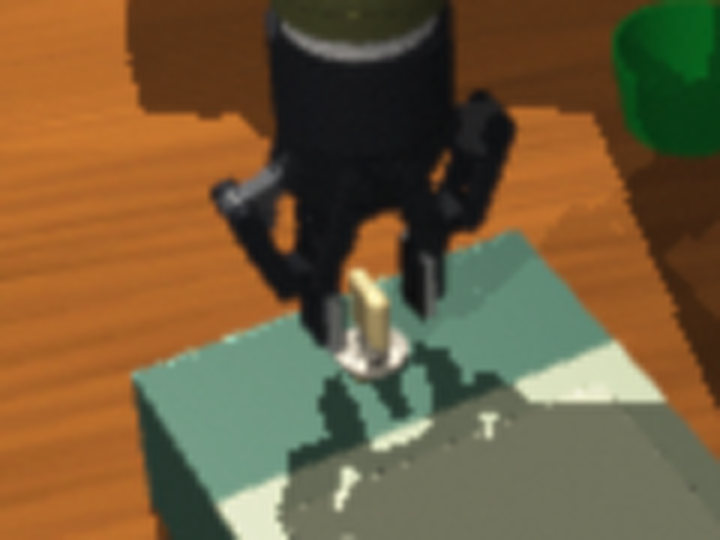

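```bash
python3 - <<'E'
from h import *
s=np.load("scene0.npz");K,T=s["K"],s["T"]
o=np.array([164,143]); g=lambda p:((proj(p,K,T)+.5-o)*6-.5).round(0)
c,n=np.cos(.236),np.sin(.236)
def w(x,y,z,cx=.531,cy=-.047): return [cx+c*x-n*y,cy+n*x+c*y,z]
for nm,p in dict(bow_far_top=(-.014,0,.127),bow_near_top=(.014,0,.127),near_bot=(.014,0,.097),disc=(0,0,.089),discL=(0,.0165,.089),discR=(0,-.0165,.089)).items(): print(nm,g(w(*p)))
for y in(.019,-.019):
  for x in(.011,-.011): print("tip",x,y,g(w(x,y,.101,.5309,-.0454)))
E
```

```text
bow_far_top [352. 259.]
bow_near_top [381. 297.]
near_bot [383. 346.]
disc [369. 339.]
discL [402. 327.]
discR [337. 352.]
tip 0.011 0.019 [421. 320.]
tip -0.011 0.019 [398. 291.]
tip 0.011 -0.019 [345. 349.]
tip -0.011 -0.019 [323. 319.]
```

The key at crop (370,320) stands between the fingers at (335,345) and (428,318). It sits about 3 mm farther in +x than I assumed, so I'll shift and then grip.

>>> apply_moves(
  moves=[0.12,0,0,0,0,0,0.12,0,0,0,0,0,0.12,0,0,0,0,0],
)

```text
clock: 2.48
tcp_pos: [0.5354, -0.0466, 0.1096]
orientation: [0.001, -0.119, 0.993, -0.0]
wrist_force: [-0.1, 0.5, -0.1]
finger_gap: 0.0387
grip_force: 0.0
```

>>> apply_moves(
  moves=[0,0,0,0,0,0,0,0,0,0,0,0,0,0,0,0,0,0,0,0,0,0,0,0,0,0,0,0,0,0,0,0,0,0,0,0,0,0,0,0,0,0,0,0,0,0,0,0],
  claw=0,
  newtons=40,
)

```text
clock: 3.15
tcp_pos: [0.5345, -0.0467, 0.1086]
orientation: [0.0, -0.119, 0.993, -0.0]
wrist_force: [-1.0, -0.2, 5.6]
finger_gap: 0.0084
grip_force: 41.9
```

```bash
python3 - <<'E'
from h import *
for i in range(3):
    cam("scene"); s=status.get_state(); print([np.round(s[k],4) for k in("tcp_pos","wrist_force","ft_torque","finger_gap","grip_force")])
E
```

```text
[array([ 0.5346, -0.0467,  0.1086]), array([-0.1616,  0.0886,  5.6299]), array([-0.0457,  0.1874,  0.0052]), np.float64(0.0085), np.float64(41.948)]
[array([ 0.5346, -0.0467,  0.1087]), array([-0.523 , -0.1627,  4.926 ]), array([-0.0455,  0.2588,  0.0115]), np.float64(0.0082), np.float64(41.948)]
[array([ 0.5345, -0.0467,  0.1086]), array([-0.3654, -0.3315,  5.215 ]), array([ 0.0055,  0.335 , -0.0211]), np.float64(0.0085), np.float64(41.9488)]
```

>>> apply_moves(
  moves=[0,0,0,0,0,-0.1,0,0,0,0,0,-0.2,0,0,0,0,0,-0.3,0,0,0,0,0,-0.4,0,0,0,0,0,-0.5,0,0,0,0,0,-0.6,0,0,0,0,0,-0.6],
)

```text
clock: 3.88
tcp_pos: [0.5346, -0.0479, 0.1087]
orientation: [0.0, 0.182, 0.983, -0.001]
wrist_force: [-0.6, -5.3, 4.9]
finger_gap: 0.0081
grip_force: 42.1
```

>>> apply_moves(
  moves=[0,-0.04,0,0,0,-0.1,0,-0.04,0,0,0,-0.2,0,-0.04,0,0,0,-0.3,0,-0.04,0,0,0,-0.4,0,-0.04,0,0,0,-0.5,0,-0.04,0,0,0,-0.6,0,-0.04,0,0,0,-0.7,0,-0.04,0,0,0,-0.75,0,-0.04,0,0,0,-0.75,0,-0.04,0,0,0,-0.75],
)

```text
clock: 4.72
tcp_pos: [0.5333, -0.0494, 0.1087]
orientation: [0.0, 0.527, 0.85, -0.002]
wrist_force: [-4.4, -6.4, 8.9]
finger_gap: 0.0082
grip_force: 42.5
```

```bash
python3 - <<'E'
from h import *
im,K,T=cam("scene"); cv2.imwrite("pics/b.png",cv2.resize(im[130:300,160:340],None,fx=3.5,fy=3.5,interpolation=cv2.INTER_CUBIC))
s=status.get_state(); print([np.round(s[k],4) for k in("tcp_pos","wrist_force","ft_torque","joint_pos")])
E
```

```text
[array([ 0.5333, -0.0494,  0.1086]), array([-5.255 , -6.6647,  7.9745]), array([-1.7021,  1.2517,  0.0127]), array([-0.2399,  0.315 , -0.2837,  0.9732, -0.0044,  0.8704])]
```

View pics/b.png

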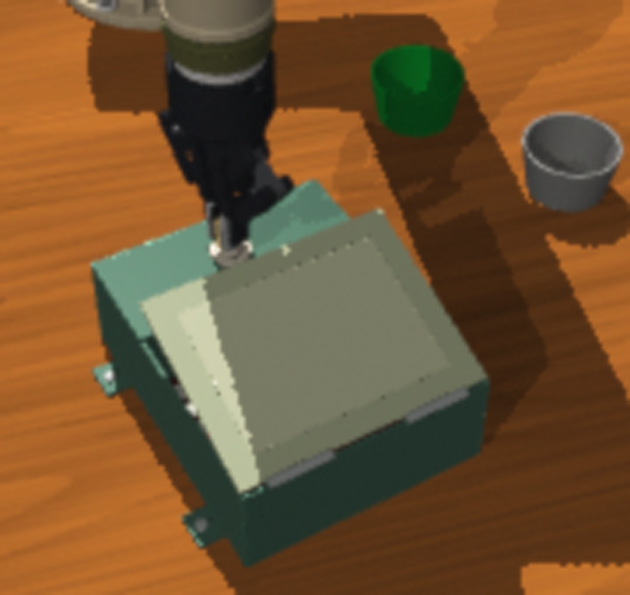

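The lid is ajar: its front edge at crop (260,245) stands off the deck. Turning back now.

>>> apply_moves(
  moves=[0,0,0,0,0,0.1,0,0,0,0,0,0.2,0,0,0,0,0,0.3,0,0,0,0,0,0.4,0,0,0,0,0,0.5,0,0,0,0,0,0.6,0,0.02,0,0,0,0.7,0,0.04,0,0,0,0.8,0,0.04,0,0,0,0.9,0,0.04,0,0,0,1.0,0,0.04,0,0,0,1.1,0,0.04,0,0,0,1.2,0,0.04,0,0,0,1.3,0,0.04,0,0,0,1.38,0,0.04,0,0,0,1.42,0,0.04,0,0,0,1.42,0,0.04,0,0,0,1.42],
)

```text
clock: 6.18
tcp_pos: [0.5346, -0.0463, 0.1086]
orientation: [0.0, -0.155, 0.988, 0.0]
wrist_force: [-0.8, -0.0, 5.4]
finger_gap: 0.008
grip_force: 42.2
```

```bash
python3 - <<'E'
from h import *
s=status.get_state(); print([np.round(s[k],4) for k in("tcp_pos","orientation","wrist_force","ft_torque")])
E
```

```text
[array([ 0.5346, -0.0463,  0.1086]), array([ 4.000e-04, -1.550e-01,  9.879e-01,  3.000e-04]), array([-0.8021, -0.0359,  5.3828]), array([0.016 , 0.2406, 0.0063])]
```

>>> apply_moves(
  moves=[0,0,0.06,0,0,0,0,0,0.12,0,0,0,0,0,0.18,0,0,0,0,0,0.24,0,0,0,0,0,0.24,0,0,0],
)

```text
clock: 6.6
tcp_pos: [0.5344, -0.0464, 0.1144]
orientation: [0.0, -0.154, 0.988, 0.0]
wrist_force: [0.7, -0.6, 0.1]
finger_gap: 0.0081
grip_force: 41.2
```

>>> apply_moves(
  moves=[0,0,0.25,0,0,0,0,0,0.5,0,0,0,0,0,0.75,0,0,0,0,0,1.0,0,0,0,0,0,1.5,0,0,0,0,0,2.2,0,0,0,0,0,3,0,0,0,0,0,3.5,0,0,0,0,0,3.5,0,0,0],
)

```text
clock: 7.35
tcp_pos: [0.5363, -0.047, 0.2056]
orientation: [0.003, -0.154, 0.988, -0.001]
wrist_force: [1.1, 0.1, 0.5]
finger_gap: 0.008
grip_force: 41.2
```

```bash
python3 - <<'E'
from h import *
im,K,T=cam("scene"); cv2.imwrite("pics/c.png",cv2.resize(im[90:260,160:350],None,fx=3.5,fy=3.5,interpolation=cv2.INTER_CUBIC))
E
```

```text
(no output)
```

View pics/c.png

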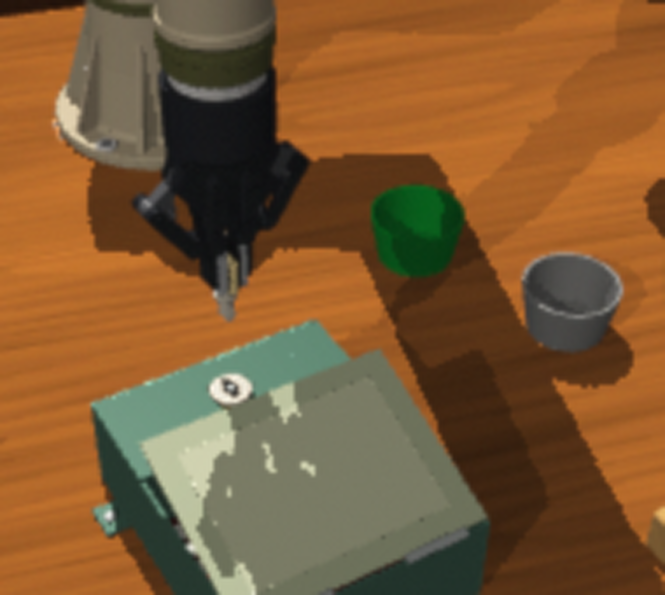

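The key is held at crop (228,300), the lock is empty at (230,388), the lid is ajar, and the pewter cup is at (570,290). Moving over the cup.

>>> apply_moves(
  moves=[-0.34,1.316,0,0,0,0,-0.68,2.63,0,0,0,0,-1.02,3.95,0,0,0,0,-1.36,5.26,0,0,0,0,-1.7,6.58,0,0,0,0,-2.04,7.9,0,0,0,0,-2.38,9.2,0,0,0,0,-2.72,10.5,0,0,0,0,-3.06,11.8,0,0,0,0,-3.4,13.16,0,0,0,0,-3.4,13.16,0,0,0,0,-3.4,13.16,0,0,0,0,-3.4,13.16,0,0,0,0,-3.4,13.16,0,0,0,0],
)

```text
clock: 8.57
tcp_pos: [0.4493, 0.2814, 0.2012]
orientation: [-0.001, -0.153, 0.988, -0.0]
wrist_force: [0.7, -0.8, -0.2]
finger_gap: 0.0082
grip_force: 41.2
```

>>> apply_moves(
  moves=[0,0.04,-1,0,0,0,0,0.04,-2,0,0,0,0,0.04,-3,0,0,0,0,0.04,-4,0,0,0,0,0.04,-5,0,0,0,0,0.04,-5.5,0,0,0,0,0.04,-5.8,0,0,0,0,0.04,-5.8,0,0,0,0,0.04,-5.8,0,0,0],
)

```text
clock: 9.32
tcp_pos: [0.4499, 0.2827, 0.0571]
orientation: [-0.0, -0.153, 0.988, 0.0]
wrist_force: [-0.5, 0.4, 0.6]
finger_gap: 0.0079
grip_force: 41.2
```

```bash
python3 - <<'E'
from h import *
im,K,T=cam("scene"); cv2.imwrite("pics/d.png",cv2.resize(im[110:210,270:390],None,fx=5,fy=5,interpolation=cv2.INTER_CUBIC))
E
```

```text
(no output)
```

View pics/d.png

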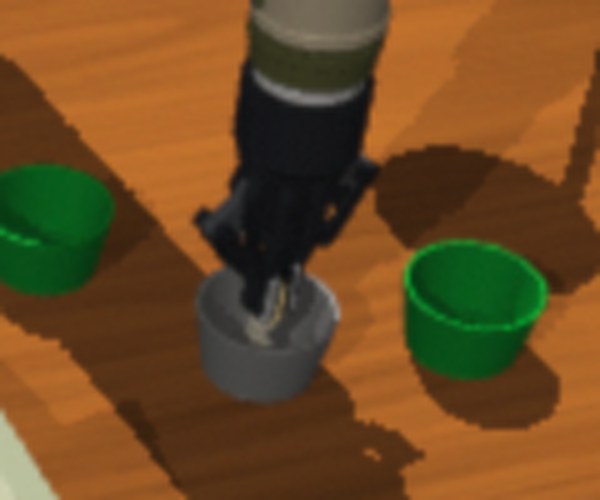

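The key is inside the pewter cup, near its middle at (265,320). Releasing it now, then rising.

>>> apply_moves(
  moves=[0,0,0,0,0,0,0,0,0,0,0,0,0,0,0,0,0,0,0,0,0,0,0,0,0,0,0,0,0,0,0,0,0,0,0,0,0,0,0.5,0,0,0,0,0,1,0,0,0,0,0,2,0,0,0,0,0,3,0,0,0,0,0,4,0,0,0,0,0,5,0,0,0,0,0,6,0,0,0,0,0,6,0,0,0,0,0,6,0,0,0],
  claw=38,
)

```text
clock: 10.62
tcp_pos: [0.4504, 0.2839, 0.2084]
orientation: [0.002, -0.154, 0.988, 0.001]
wrist_force: [-0.1, -0.4, 0.4]
finger_gap: 0.0321
grip_force: 0.0
```

```bash
python3 - <<'E'
from h import *
im,K,T=cam("scene"); cv2.imwrite("pics/e.png",cv2.resize(im[100:300,170:390],None,fx=3,fy=3,interpolation=cv2.INTER_CUBIC))
E
```

```text
(no output)
```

View pics/e.png

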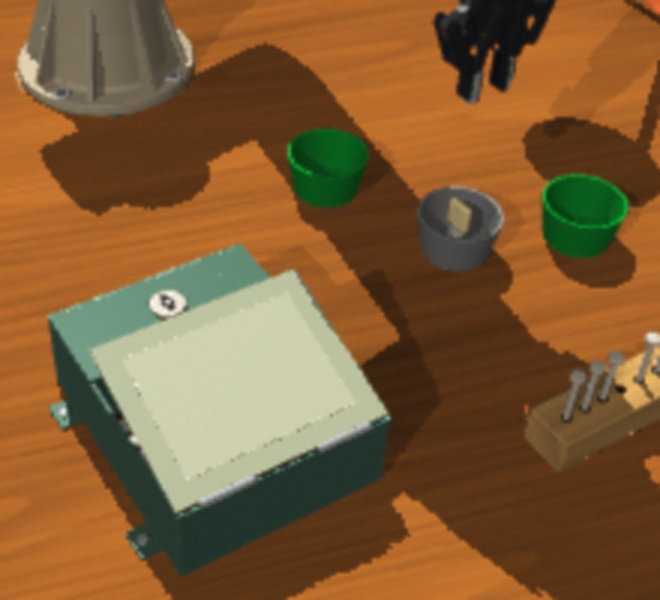

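The key is in the pewter cup at (458,217), the lid is ajar and the gripper is clear. I'll let it settle, check that nothing is still moving, and hand in.

>>> apply_moves(
  moves=[0,0,1,0,0,0,0,0,1,0,0,0,0,0,1,0,0,0,0,0,1,0,0,0,0,0,1,0,0,0,0,0,1,0,0,0,0,0,1,0,0,0,0,0,1,0,0,0,0,0,1,0,0,0,0,0,1,0,0,0,0,0,1,0,0,0,0,0,1,0,0,0],
)

```text
clock: 11.67
tcp_pos: [0.4494, 0.2834, 0.2319]
orientation: [0.0, -0.153, 0.988, 0.0]
wrist_force: [0.4, 0.3, 0.1]
finger_gap: 0.0324
grip_force: 0.0
```

```bash
python3 - <<'E'
from h import *
def cen():
    im=cam("scene")[0][155:195,305:340].astype(int); m=(im[...,2]-im[...,0]>30)&(im[...,2]>130)&(im[...,1]>110)
    y,x=np.nonzero(m); return len(x),x.mean().round(2),y.mean().round(2)
a=cen(); [cam("top") for _ in range(8)]; b=cen(); print(a,b)
if np.hypot(a[1]-b[1],a[2]-b[2])<.3: print(job.hand_in())
E
```

```text
(73, np.float64(19.0), np.float64(14.23)) (73, np.float64(19.0), np.float64(14.23))
the job is handed in; nothing more can be done
None
```

The job is handed in: the box is unlocked with its lid ajar, the key was turned back and drawn out and is at rest in the upright pewter cup, and the arm never went near the mallet or the red corner; no verdict was returned.

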